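# Inspect and open the vacuum impregnation unit

### The arm

A 6-joint arm with a two-finger parallel gripper is mounted at the origin on a cart in front of the work surface, level with it; the furniture and walls round the work are solid. World frame = base frame: x ahead of the robot, y to its left, z up, the work surface at z = 0. Lengths are in m, angles in rad, forces in N, time in s.
With the tool pointing down it reaches from about 0.25 to 0.775 m from the base axis. Payload 4 kg.
Tool frame: the origin (TCP) lies between the finger pads; the fingertips stand 8 mm ahead of it and the grasp point (between the pads) lies 11 mm behind it; z points along the fingers, y is the direction in which the jaws open and shut (so a half turn about z gives the same grasp; the last joint's range is limited). The gripper opens to 94 mm and grips with 3 to 60 N. Pads are 16 mm wide; open, the fingers measure 119 mm over their backs; the gripper's body (75 mm by 177 mm) begins 78 mm behind the grasp point.
Start: joints at [-1.233, 0.087, 1.371, -0, 1.684, -0.103], TCP at [0.235, -0.497, 0.187] pointing down, gripper open.
Joint ranges: [-3.1, 3.1], [-0.76, 2.03], [0.27, 2.55], [-1.08, 4.22], [0.17, 2.65], [-2.57, 2.57]. Speed limits (rad/s): [2.79, 2.79, 3.14, 3.14, 3.14, 3.14].

### API

Orientations are given as [roll, pitch, yaw] about the fixed x, y, z axes, in that order (R = Rz(yaw) Ry(pitch) Rx(roll)).
In Python, from bench import r gives the robot as it stands.
- The arm moves only by the tool step_arm, never from a script. Its argument "motion" is a list of rows, each a list of 3 entries, a list of its own where there are three numbers: the closure, from -1 (fully open) to 1 (shut), then the shift along the world's x, y, z scaled (see below), then the turn about the world's z scaled (see below). A call has 1 to 5 rows; each row shifts and turns the pose as measured when the row begins; what a row does not reach is not made up. The controller multiplies each number of a shift by 0.03 m and each number of a turn by 6 degrees. A row lasts 1/12 s, in which the tool goes at most 41.7 mm and 7.16 degrees, less where a joint would pass 70% of its speed; a pose out of reach is approached as far as the arm can. A call with a number of a shift or a turn outside -1 to 1 is refused whole. A call with a gripper value outside its range is refused whole. The fingers move at their own pace and stop on an object; "force" is the grip in N (left out, the last holds). Time passes only in rows, so rows that do not move let the fingers close. It gives the time, the measured TCP pose, the force and the opening at its end, in the units of the state.
- r.state(): the state, without advancing time (a new reading comes with each control period).
- r.get_image(name): name is "scene" or "top" or "wrist"; returns the picture (420x560x3 uint8, red, green, blue); there is no depth.
- r.camera_info(name): a dict with "fx", "fy", "cx", "cy" (pixels), "view" (4x4, takes a point from world to camera coordinates); the wrist camera has in their place "hand_eye" (4x4, takes a point from camera to tool coordinates, whose origin is the TCP and whose axes are the flange's). Camera axes: x right, y up, looking along -z (the intrinsics and any distortion apply to the point x, -y, -z); pixel columns grow to the right and rows downward; lengths in m; the calibration is good to about 2 mm. A picture is of the moment at which its call begins: read the wrist's pose just before it. camera_info takes no time and is no camera call.
- r.job_done(): hands the job in, once; it reports no verdict.
The state is a dict: "t": time; "qpos": joint angles; "qvel": joint speeds; "effort": joint torques, N m; "position": TCP position; "tool_rot": TCP orientation; "force": force on the tool from outside, world axes, zero at the start; "moment": the same for the moment, N m; "width": opening from 0.0 (shut) to 1.0 (fully open).
Only numpy, scipy, OpenCV 4.12 (cv2) and the standard library are available. Lean on these libraries where they do the work, as an engineer would, in place of code of your own. Each camera call takes 0.05 s, during which the arm holds its last target. There are 200 camera calls.

### The job

With the lid of the impregnation unit shut, turn its handwheel clockwise (seen from above) through one whole turn from where it stands and then on until its handle comes to the index pointer, so that every mount in the carousel passes under my eye. Then let go of the wheel, raise the clear lid by its bar handle to 60 degrees from shut and keep holding it there so that I can take the mounts out: it falls shut by itself, so you finish while still holding it; never let it slam. Leave the other things on the bench where they are.

Things in the scene. Friction and masses are not known exactly. Their poses are not given: they have to be found in the camera images.
- unit: vacuum impregnation unit, fixed: white housing 220 (x) x 330 (y) x 40 mm high, front roughly to the robot. Origin at bench height under it; x points to its back, y to its left, z up. Aluminium chamber (168 mm across, 90 mm high) with its axis at x 0, y +55 mm; handwheel axis at x -30, y -105 mm; a gauge 95 mm high at x +88, y -125 mm
- handwheel (a joint): angle of the handwheel (rad), counted on over turns, growing clockwise seen from above; 0 and 2 pi: handle at the index pointer, straight in front of the axis (-x of the unit). Starts 0.2 to 1.2 short of 0 (negative), must end at 2 pi. Vertical axis, no stops, friction about 0.06 N m, stays where left; drives the carousel under the lid one to one
- handwheel_axis (a point): point on the handwheel's vertical axis at the height of the middle of its handle (z = 110 mm)
- handwheel_grip (a point): where to take the handwheel's handle: a black upright knob, 21 mm across, that revolves freely on its pin 46 mm from the wheel's axis. It reaches from z = 86 mm (just above the wheel, which is 112 mm across) to z = 134 mm; this point lies on its axis at z = 118 mm
- index_pointer (a point): tip of the fixed index pointer, a thin dark blade 44 mm tall in front of the handwheel, 68 mm from its axis, top at z = 82 mm, lower than the wheel's handle
- lid (a joint): opening angle of the lid (rad): 0 shut, 60 degrees = 1.047; stops at 1.45. No spring, no stay: it falls shut from any angle by its own weight (about 0.5 kg; about 2.5 N at the handle lift it). Clear disc 164 mm across, 12 mm thick, top at z = 103 mm when shut, a small knob on top to z = 118 mm
- lid_hinge (a point): middle of the lid's hinge pin, which lies along the unit's y axis at the back of the chamber, at z = 98 mm; fixed
- lid_handle (a point): middle of the lid's handle: a level round steel bar 14 mm thick, 84 mm long along the unit's y axis; when shut at z = 132 mm, 207 mm in front of the hinge pin and 34 mm above it. Moves with the lid on a circle of 210 mm radius about the hinge; the lid's edge lies 33 mm behind and 29 mm below it
- tweezers: bystander: flat steel tweezers lying in front of the unit, 124 mm long; origin at the middle of the underside
- folding_loupe: bystander: small folding loupe, 26x37x16 mm, lying in front of the unit; origin at the middle of the underside
- mount_specimen_41: bystander: black resin mount, disc 30 mm across, 18 mm high, left of the unit; origin at the middle of the underside
- mount_specimen_14: bystander: black resin mount, disc 40 mm across, 21 mm high, left of the unit; origin at the middle of the underside
- sample_jar_0: bystander: small jar with white lid at the back right, 38 mm across, 48 mm high; origin at the middle of the underside
- sample_jar_1: bystander: small jar with yellow lid at the back right, 38 mm across, 48 mm high; origin at the middle of the underside

How it is judged:
On the way, in this order (a step that is already met when the one before it is completed fails the run):
1. the handwheel has gone clockwise through more than a whole turn and rests with its handle at the index pointer (2 pi within 0.2 rad), the lid still shut (value of joint handwheel between 6.083 and 6.483 rad and velocity of joint handwheel between -0.25 and 0.25 rad/s and value of joint lid below 0.1 rad), for 0.2 s.
2. the lid is held by the fingers at 60 degrees, within 5 (value of joint lid between 0.96 and 1.134 rad and contact force between the fingers and lid above 0.5 N), for 0.5 s.
At the end, for the whole second after the job is handed in: the fingers hold the lid still at 60 degrees from shut, within 5 degrees, through the last second; the handwheel is released and still stands one whole turn on with its handle at the index pointer, within 0.25 rad (all of step 2 and velocity of joint lid between -0.1 and 0.1 rad/s and contact force between the fingers and handwheel below 0.1 N and value of joint handwheel between 6.033 and 6.533 rad); the arm keeps its last pose, push and grip.
It fails at once if the lid is raised before the handwheel has been round (value of joint lid above 0.15 rad and value of joint handwheel below 6 rad).
It fails at once if the lid is let fall (velocity of joint lid below -2 rad/s).
It fails at once if a bystander is pushed more than 3 cm (distance of any of tweezers, folding_loupe, mount_specimen_41, mount_specimen_14, sample_jar_0, sample_jar_1 from where it was at the start of the episode above 0.03 m).
It also fails if it takes over 64 s, if anything falls off the work surface, if the arm or the gripper's body presses on something with over 40 N, if the wrist force passes 120 N, or if a joint passes its speed limit or range.

## Working session

There is one attempt and no reset: what is moved stays moved. The work goes in short steps, Python scripts to look and compute and a tool call to move; the robot and the scene stay as the last step left them, time stands still between calls to the robot, and variables do not carry over. Pictures are saved under pics/ and viewed, about 8 in all and at most 12, crops included, and the job is handed in when it is done.

Besides the shell and the picture viewer there is one more tool, called after "Emit:" as name(argument=value, ...), one argument or row to a line, values as JSON. step_arm: Moves the arm, as the interface text tells. Shifts and turns lie within -1 to 1; 1 stands for 0.03 m of shift or 6 degrees of turn. Its arguments: {"type":"object","properties":{"motion":{"type":"array"},"force":{"type":"number"}},"required":["motion"]}

```bash
mkdir -p pics; python3 - <<'E'
from bench import r
import cv2,json
for n in ("scene","top"):
    cv2.imwrite(f"pics/{n}0.png",r.get_image(n)[:,:,::-1])
    print(n,{k:(v.tolist() if hasattr(v,'tolist') else v) for k,v in r.camera_info(n).items()})
print(r.camera_info("wrist"));print(r.state())
E
```

```text
scene {'fx': 398.0248551774965, 'fy': 398.0248551774965, 'cx': 281.8105893888492, 'cy': 207.07849648649432, 'view': [[-0.5381175223518369, -0.8427551837389683, 0.013900806416104436, 0.5012300130008707], [0.5013666365298464, -0.30678915929945466, 0.8090191020681048, -0.29294172041120076], [-0.6775404252977595, 0.4423167552980913, 0.5876179541759247, -0.6267105884787604], [0.0, 0.0, 0.0, 1.0]]}
top {'fx': 409.62786439991464, 'fy': 409.62786439991464, 'cx': 286.095634664395, 'cy': 213.25964176991513, 'view': [[-0.008863530080607824, -0.9999580019547833, 0.0023306997035201786, 0.2380664474512691], [0.9949870835607516, -0.008587241320282593, 0.09963414491918657, -0.5495767003121442], [-0.09960994619906384, 0.0032021263412083216, 0.9950214093199777, -1.0106526761643182], [0.0, 0.0, 0.0, 1.0]]}
{'fx': 336.07964987634205, 'fy': 336.07964987634205, 'cx': 277.162001135681, 'cy': 206.61764121319973, 'hand_eye': array([[ 1.27149953e-05,  9.65718258e-01,  2.59592460e-01,
         7.53329502e-02],
       [ 9.99999911e-01, -1.22011800e-04,  4.04919423e-04,
        -6.36194624e-04],
       [ 4.22711423e-04,  2.59592432e-01, -9.65718174e-01,
        -1.97927968e-01],
       [ 0.00000000e+00,  0.00000000e+00,  0.00000000e+00,
         1.00000000e+00]])}
{'t': 0.1, 'qpos': array([-1.23307808e+00,  8.78715367e-02,  1.37206686e+00, -2.12518144e-05,
        1.68362797e+00, -1.03115127e-01]), 'qvel': array([-6.06774558e-04, -7.61931731e-04, -5.03084430e-03, -1.15265825e-04,
       -2.20377230e-04,  2.99915913e-05]), 'effort': array([ 2.04893986e-03, -3.41253233e+01, -3.03301048e+01,  7.20602763e-02,
        3.03718122e-02, -9.37126038e-05]), 'position': array([ 0.23448587, -0.49692381,  0.1859449 ]), 'tool_rot': array([-3.13962725e+00, -1.82149752e-04,  4.40830820e-01]), 'force': array([ 0.26908494, -0.32588542,  0.54810337]), 'moment': array([ 0.03696985, -0.060555  ,  0.01909452]), 'width': 1.001457966659292}
```

View pics/scene0.png

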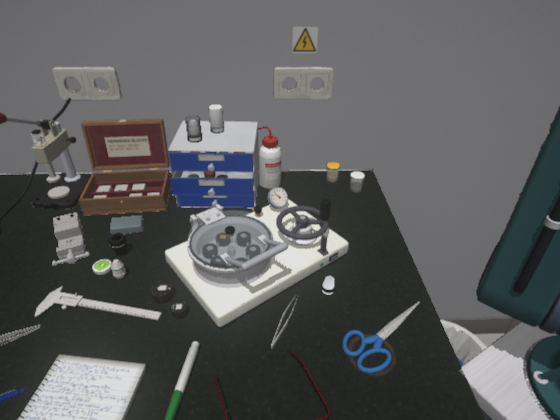

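View pics/top0.png

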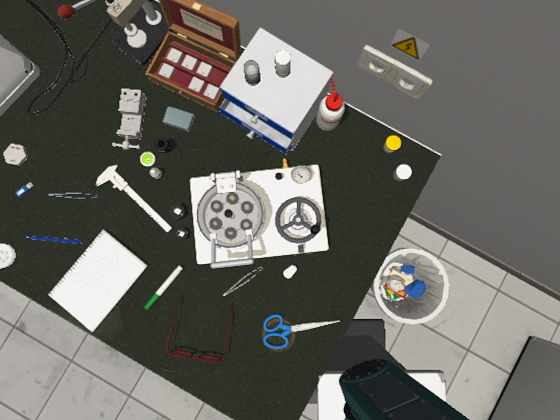

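The scene view shows the wheel at about (303,224), its knob at (325,210), and the lid bar at about (268,275). In the top view the wheel hub is at about (298,220), the knob at (315,229), and the bar from (212,264) to (252,262). I'll zoom in on both.

```bash
python3 - <<'E'
import cv2,numpy as np
a=cv2.imread("pics/scene0.png")[170:320,160:360]; b=cv2.imread("pics/top0.png")[150:300,180:340]
b=cv2.copyMakeBorder(b,0,0,0,0,cv2.BORDER_CONSTANT)
f=lambda im,s:cv2.resize(im,None,fx=s,fy=s,interpolation=cv2.INTER_CUBIC)
A=f(a,4);B=f(b,4)
cv2.imwrite("pics/cs.png",A); cv2.imwrite("pics/ct.png",B)
E
```

```text
(no output)
```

View pics/cs.png

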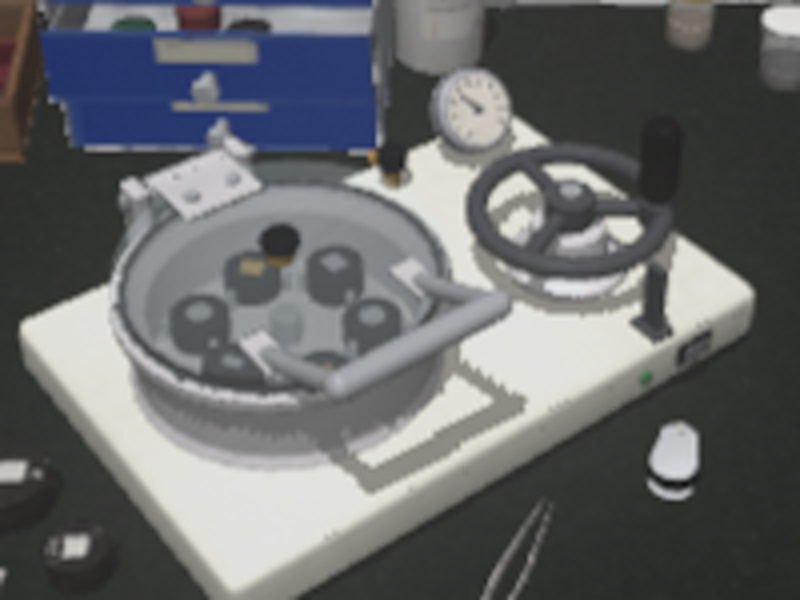

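View pics/ct.png

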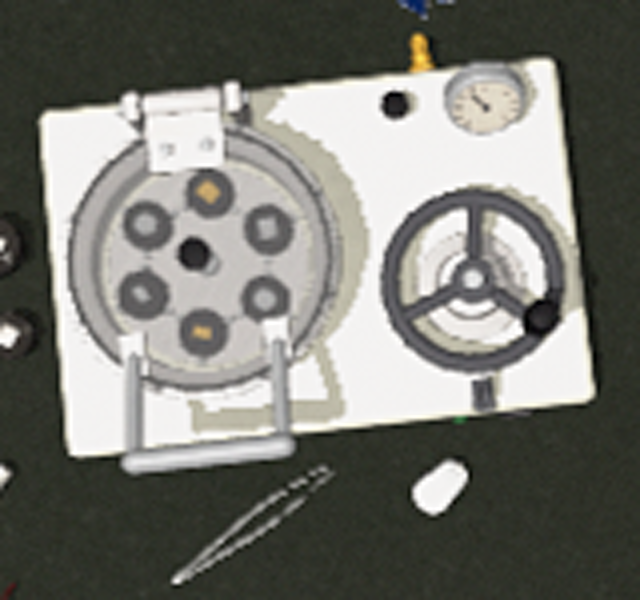

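The scene crop shows the knob top at (661,124), hub (571,197), bar ends (337,383) and (498,304), and pointer top (657,268). The top crop shows knob (541,316), hub (473,278), bar ends (132,463) and (286,446), and pointer (484,380–408).

```bash
cat > h.py <<'E'
import numpy as np
from bench import r
from scipy.spatial.transform import Rotation as R
def ray(view,ci,px):
    d=np.array([(px[0]-ci["cx"])/ci["fx"],-(px[1]-ci["cy"])/ci["fy"],-1.])
    V=np.array(view); return -V[:3,:3].T@V[:3,3], V[:3,:3].T@d/np.linalg.norm(d)
def tri(rays):
    A=sum(np.eye(3)-np.outer(d,d) for o,d in rays); b=sum((np.eye(3)-np.outer(d,d))@o for o,d in rays)
    p=np.linalg.solve(A,b); return p,[np.linalg.norm(np.cross(p-o,d)) for o,d in rays]
E
python3 - <<'E'
from h import *
S=r.camera_info("scene");T=r.camera_info("top")
pts={"knobtop":((661,124),(541,315)),"hub":((571,197),(473,278)),"barL":((337,383),(132,462)),"barR":((498,304),(286,446)),"ptr":((657,268),(484,381)),
"gauge":((478,110),(485,103)),"lidknob":((280,238),(194,253)),"hingeL":((131,190),(132,104)),"hingeR":((238,148),(233,97))}
P={}
for k,(s,t) in pts.items():
    p,e=tri([ray(S["view"],S,(s[0]/4+160,s[1]/4+170)),ray(T["view"],T,(t[0]/4+180,t[1]/4+150))]);P[k]=p
    print(k,p.round(4),np.round(e,4))
d=P["barL"]-P["barR"];print("yaw bar",np.degrees(np.arctan2(-d[0],d[1])),np.linalg.norm(d))
# known-z from top
for k,z in dict(knobtop=.134,hub=.09,barL=.132,barR=.132,ptr=.082,lidknob=.118,hingeL=.098,hingeR=.098).items():
    t=pts[k][1];o,d=ray(T["view"],T,(t[0]/4+180,t[1]/4+150));print(k,"top@z",(o+d*(z-o[2])/d[2]).round(4))
E
```

```text
knobtop [0.5056 0.1676 0.1278] [0.0002 0.0002]
hub [0.531  0.2041 0.0783] [0.0002 0.0002]
barL [0.4247 0.3995 0.1298] [0.0003 0.0003]
barR [0.4332 0.3135 0.1269] [0.0009 0.0009]
ptr [0.4681 0.1965 0.071 ] [0.0022 0.0022]
gauge [0.6395 0.1948 0.0675] [0.0007 0.0007]
lidknob [0.5445 0.3676 0.1106] [0. 0.]
hingeL [0.6359 0.4076 0.0959] [0.0006 0.0006]
hingeR [0.6388 0.3464 0.0978] [0.0002 0.0002]
yaw bar 5.6567527585837825 0.08642871883256692
knobtop top@z [0.5051 0.1679 0.134 ]
hub top@z [0.5302 0.2047 0.09  ]
barL top@z [0.4246 0.3989 0.132 ]
barR top@z [0.4328 0.3124 0.132 ]
ptr top@z [0.4693 0.1986 0.082 ]
lidknob top@z [0.5437 0.3666 0.118 ]
hingeL top@z [0.6352 0.4067 0.098 ]
hingeR top@z [0.6389 0.3466 0.098 ]
```

Both views agree with the text: the bar is 86 mm long, the knob is at radius 44–46 mm, and the heights match within about 7 mm. The unit's yaw is about 5.4°, and the wheel starts about 0.87 rad short. Now the approach.

Emit:
step_arm(
  motion=[
    [-1,[0.4,1,0],[0.6]],
    [-1,[0.4,1,0],[0.6]],
    [-1,[0.4,1,0],[0.6]],
    [-1,[0.4,1,0],[0.6]],
    [-1,[0.4,1,0],[0.6]],
  ],
  force=25,
)

```text
invalid input at $.motion[0][2]: expected a number
```

Emit:
step_arm(
  motion=[
    [-1,[0.4,1,0],[0.6]],
    [-1,[0.4,1,0],[0.6]],
    [-1,[0.4,1,0],[0.6]],
    [-1,[0.4,1,0],[0.6]],
    [-1,[0.4,1,0],[0.6]],
  ],
)

```text
invalid input at $.motion[0][2]: expected a number
```

Emit:
step_arm(
  motion=[
    [-1,[0.4,1,0],0.6],
    [-1,[0.4,1,0],0.6],
    [-1,[0.4,1,0],0.6],
    [-1,[0.4,1,0],0.6],
    [-1,[0.4,1,0],0.6],
  ],
  force=25,
)

```text
t: 0.52
position: [0.2921, -0.3451, 0.1802]
tool_rot: [-3.132, 0.0, 0.758]
force: [1.3, -0.6, -0.3]
width: 1.002
```

Emit:
step_arm(
  motion=[
    [-1,[0.4,1,0],0.6],
    [-1,[0.4,1,0],0.6],
    [-1,[0.4,1,0],0.6],
    [-1,[0.4,1,0],0.6],
    [-1,[0.4,1,0],0.6],
  ],
)

```text
t: 0.93
position: [0.352, -0.1864, 0.1774]
tool_rot: [-3.128, -0.001, 1.085]
force: [0.9, -0.3, 0.5]
width: 0.998
```

Emit:
step_arm(
  motion=[
    [-1,[0.43,1,0.05],0.46],
    [-1,[0.43,1,0.05],0.46],
    [-1,[0.43,1,0.05],0.46],
    [-1,[0.43,1,0.05],0.46],
    [-1,[0.43,1,0.05],0.46],
  ],
)

```text
t: 1.35
position: [0.4159, -0.0276, 0.1829]
tool_rot: [-3.125, -0.001, 1.338]
force: [0.6, -0.0, 1.0]
width: 1.004
```

Emit:
step_arm(
  motion=[
    [-1,[0.43,1,0.05],0.46],
    [-1,[0.43,1,0.05],0.46],
    [-1,[0.43,0.8,0.05],0.46],
    [-1,[0.2,0.4,0.05],0.46],
    [-1,[0,0,0],0.46],
  ],
)

```text
t: 1.77
position: [0.4614, 0.08, 0.1867]
tool_rot: [-3.122, -0.003, 1.601]
force: [-0.2, 0.9, 0.6]
width: 0.999
```

```bash
python3 - <<'E'
from h import *
import cv2
s=r.state();print(s["position"],s["tool_rot"])
cv2.imwrite("pics/w1.png",cv2.cvtColor(r.get_image("wrist"),cv2.COLOR_RGB2BGR))
E
```

```text
[0.46143639 0.07999586 0.1867243 ] [-3.12180598 -0.00327387  1.60051202]
```

View pics/w1.png

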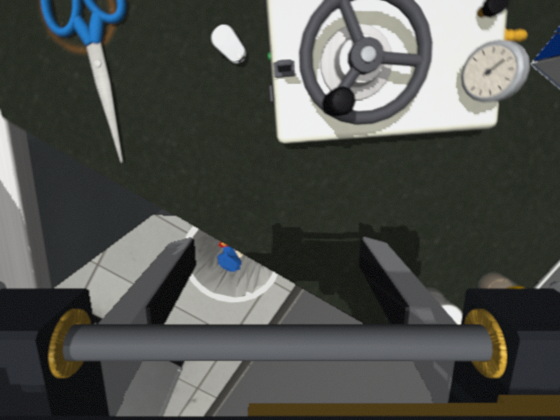

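The wrist view shows the knob at about (339,100), hub at (368,54) and pointer at (284,68). I'll use these to cross-check the positions.

```bash
cat >> h.py <<'E'
def wray(px,pos,rpy):
    ci=r.camera_info("wrist");H=np.eye(4);H[:3,:3]=R.from_euler("xyz",rpy).as_matrix();H[:3,3]=pos
    return ray(np.linalg.inv(H@ci["hand_eye"]),ci,px)
E
python3 - <<'E'
from h import *
S=r.camera_info("scene");T=r.camera_info("top")
for k,px,z,s,t in (("knob",(339,99),.134,(661,124),(541,315)),("hub",(368,54),.09,(571,197),(473,278)),("ptr",(284,69),.082,(657,268),(484,381))):
    w=wray(px,[.46144,.08,.18672],[-3.1218,-.00327,1.6005]);o,d=w
    print(k,(o+d*(z-o[2])/d[2]).round(4),[np.round(v,4) for v in tri([w,ray(S["view"],S,(s[0]/4+160,s[1]/4+170)),ray(T["view"],T,(t[0]/4+180,t[1]/4+150))])])
E
```

```text
knob [0.5013 0.1693 0.134 ] [array([0.5039, 0.1687, 0.1291]), array([0.002 , 0.0004, 0.0019])]
hub [0.5287 0.2069 0.09  ] [array([0.5302, 0.2061, 0.0807]), array([0.0025, 0.0015, 0.0018])]
ptr [0.4613 0.1948 0.082 ] [array([0.4652, 0.1969, 0.073 ]), array([0.004 , 0.0006, 0.0045])]
```

Emit:
step_arm(
  motion=[
    [-1,[0.4,0.85,0],0.2],
    [-1,[0.4,0.85,0],0.2],
    [-1,[0.4,0.85,0],0.2],
    [-1,[0.2,0.4,0],0],
    [-1,[0,0,0],0],
  ],
)

```text
t: 2.23
position: [0.5026, 0.1689, 0.184]
tool_rot: [-3.116, 0.0, 1.659]
force: [-0.0, -0.9, 0.0]
width: 1.003
```

Emit:
step_arm(
  motion=[
    [-1,[0,0,-0.8],0],
    [-1,[0,0,-0.8],0],
    [-1,[0,0,-0.7],0],
    [-1,[0.04,0,-0.2],0],
    [-1,[0,0,0],0],
  ],
)

```text
t: 2.65
position: [0.5029, 0.1638, 0.1076]
tool_rot: [-3.117, 0.004, 1.652]
force: [0.6, -0.6, 0.3]
width: 0.999
```

Emit:
step_arm(
  motion=[
    [1,[0,0,0],0],
    [1,[0,0,0],0],
    [1,[0,0,0],0],
    [1,[0,0,0],0],
    [1,[0,0,0],0],
  ],
)

```text
t: 3.07
position: [0.5048, 0.1616, 0.1125]
tool_rot: [-3.123, 0.005, 1.648]
force: [-0.6, 0.7, 0.5]
width: 0.682
```

Emit:
step_arm(
  motion=[
    [1,[0,0,0],0],
    [1,[0,0,0],0],
    [1,[0,0,0],0],
    [1,[0,0,0],0],
    [1,[0,0,0],0],
  ],
)

```text
t: 3.48
position: [0.5061, 0.1622, 0.115]
tool_rot: [-3.127, 0.004, 1.649]
force: [0.0, 0.3, 0.6]
width: 0.328
```

Emit:
step_arm(
  motion=[
    [1,[-0.05,0.2,-0.2],0],
    [1,[0,0.05,-0.1],0],
    [1,[0,0,0],0],
    [1,[0,0,0],0],
  ],
)

```text
t: 3.82
position: [0.5049, 0.1696, 0.1073]
tool_rot: [-3.129, 0.007, 1.648]
force: [-0.4, -1.0, 1.4]
width: 0.196
```

```bash
python3 - <<'E'
from h import *
import cv2
s=r.state();print(s["position"],s["tool_rot"],s["width"],s["force"])
cv2.imwrite("pics/w2.png",cv2.cvtColor(r.get_image("wrist"),cv2.COLOR_RGB2BGR))
E
```

```text
[0.50494145 0.16956782 0.10730951] [-3.12935997  0.00652186  1.64849254] 0.19553160266857125 [-0.44359871 -0.98216592  1.42673404]
```

View pics/w2.png

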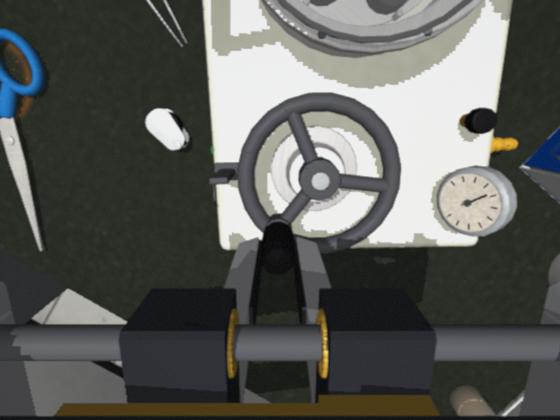

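The knob is between the fingers, with hub at (320,181) and pointer at (225,174) in view. Width 0.196 shows the fingers stopped on it. Now for the turning helper.

```bash
cat > turn.py <<'E'
import sys
from h import *
from scipy.optimize import least_squares
W=np.array([.530,.2055]); step=float(sys.argv[1]); n=int(sys.argv[2])
p=r.state()["position"]; open("log.txt","a").write(f"{p[0]} {p[1]}\n")
L=np.loadtxt("log.txt",ndmin=2)
if len(L)>4:
    q=least_squares(lambda c:np.hypot(*(L-c[:2]).T)-c[2],[*W,.046]).x;print("fit",q.round(4))
    if len(sys.argv)>3: W=q[:2]
d=p[:2]-W; th=np.arctan2(d[1],d[0]); end=np.radians(-174.6)
print("pos",p.round(4),"r",np.hypot(*d).round(4),"deg",np.degrees(th).round(1),"cw to pointer",np.degrees((th-end)%(2*np.pi)).round(1))
c=p[:2]
for i in range(1,n+1):
    a=th-np.radians(step)*i; t=W+.046*np.array([np.cos(a),np.sin(a)]); print(((t-c)/.03).round(2)); c=t
print("z",((.1075-p[2])/.03).round(2))
E
python3 turn.py 15 5
```

```text
pos [0.5049 0.1696 0.1073] r 0.0438 deg -124.9 cw to pointer 49.7
[-0.34  0.21]
[-0.22  0.34]
[-0.12  0.38]
[-0.02  0.4 ]
[0.09 0.39]
z 0.01
```

Emit:
step_arm(
  motion=[
    [1,[-0.34,0.21,0],0],
    [1,[-0.22,0.34,0],0],
    [1,[-0.12,0.38,0],0],
    [1,[-0.02,0.4,0],0],
    [1,[0.09,0.39,0],0],
  ],
)

```text
t: 4.28
position: [0.4854, 0.2219, 0.1073]
tool_rot: [-3.131, 0.011, 1.645]
force: [1.7, -2.6, 0.5]
width: 0.196
```

```bash
python3 turn.py 18 5; python3 -c "
from bench import r;s=r.state();print(s['force'],s['width'])"
```

```text
pos [0.4854 0.2219 0.1073] r 0.0475 deg 159.9 cw to pointer 334.5
[0.28 0.4 ]
[0.35 0.33]
[0.44 0.2 ]
[0.48 0.06]
[ 0.47 -0.09]
z 0.01
[ 1.71397253 -2.61451878  0.48769761] 0.19598728619808892
```

Emit:
step_arm(
  motion=[
    [1,[0.28,0.4,0],0],
    [1,[0.35,0.33,0],0],
    [1,[0.44,0.2,0],0],
    [1,[0.48,0.06,0],0],
    [1,[0.47,-0.09,0],0],
  ],
)

```text
t: 4.7
position: [0.5439, 0.2523, 0.1072]
tool_rot: [-3.124, 0.024, 1.652]
force: [-3.9, -6.7, 7.0]
width: 0.197
```

```bash
python3 turn.py 18 5; python3 -c "
from bench import r;s=r.state();print(s['force'],s['width'])"
```

```text
pos [0.5439 0.2523 0.1072] r 0.0488 deg 73.4 cw to pointer 248.0
[ 0.41 -0.3 ]
[ 0.35 -0.33]
[ 0.23 -0.42]
[ 0.09 -0.47]
[-0.06 -0.48]
z 0.01
[-3.91586296 -6.71821353  6.97008676] 0.19704811235517186
```

Emit:
step_arm(
  motion=[
    [1,[0.43,-0.2,0],0],
    [1,[0.37,-0.33,0],0],
    [1,[0.23,-0.42,0],0],
    [1,[0.09,-0.47,0],0],
    [1,[-0.06,-0.48,0],0],
  ],
)

```text
t: 5.12
position: [0.5748, 0.2037, 0.1074]
tool_rot: [-3.114, 0.02, 1.661]
force: [3.9, 2.0, 0.4]
width: 0.194
```

```bash
python3 turn.py 18 5; python3 -c "
from bench import r;s=r.state();print(s['force'],s['width'])"
```

```text
pos [0.5748 0.2037 0.1074] r 0.0449 deg -2.3 cw to pointer 172.3
[-0.06 -0.47]
[-0.24 -0.42]
[-0.35 -0.33]
[-0.44 -0.2 ]
[-0.48 -0.06]
z 0.0
[3.91336616 2.03343959 0.37150735] 0.19409901393215936
```

Emit:
step_arm(
  motion=[
    [1,[-0.07,-0.46,0],0],
    [1,[-0.24,-0.42,0],0],
    [1,[-0.35,-0.33,0],0],
    [1,[-0.44,-0.2,0],0],
    [1,[-0.48,-0.06,0],0],
  ],
)

```text
t: 5.53
position: [0.5272, 0.162, 0.1073]
tool_rot: [-3.119, 0.008, 1.663]
force: [2.7, 5.0, 1.8]
width: 0.193
```

```bash
python3 turn.py 16 5 fit; python3 -c "
from bench import r;s=r.state();print(s['force'],s['width'])"
```

```text
fit [0.5293 0.2084 0.0461]
pos [0.5272 0.162  0.1073] r 0.0464 deg -92.5 cw to pointer 82.1
[-0.42  0.09]
[-0.38  0.19]
[-0.31  0.29]
[-0.22  0.36]
[-0.11  0.41]
z 0.01
[2.74191395 4.98770502 1.81126114] 0.19290302006053084
```

Emit:
step_arm(
  motion=[
    [1,[-0.42,0.09,0],0],
    [1,[-0.38,0.19,0],0],
    [1,[-0.31,0.29,0],0],
    [1,[-0.22,0.36,0],0],
    [1,[-0.11,0.38,0],0],
  ],
)

```text
t: 5.95
position: [0.4836, 0.2015, 0.1073]
tool_rot: [-3.132, 0.008, 1.658]
force: [6.9, -1.1, -1.0]
width: 0.196
```

```bash
python3 turn.py 16 1 fit; python3 - <<'E'
from h import *
import cv2
s=r.state();print(s["position"],s["tool_rot"],s["width"],s["force"])
w=cv2.cvtColor(r.get_image("wrist"),cv2.COLOR_RGB2BGR)[60:360,100:400]
t=cv2.cvtColor(r.get_image("scene"),cv2.COLOR_RGB2BGR)[180:280,250:350]
cv2.imwrite("pics/m1.png",np.hstack([cv2.resize(w,(400,400)),cv2.resize(t,(400,400))]))
E
```

```text
fit [0.5293 0.2084 0.0461]
pos [0.4836 0.2015 0.1073] r 0.0461 deg -171.4 cw to pointer 3.2
[-0.    0.43]
z 0.01
[0.48364826 0.20149377 0.10731877] [-3.13155527  0.00785777  1.65848044] 0.19570942198224534 [ 6.91514665 -1.06606271 -1.04826926]
```

View pics/m1.png

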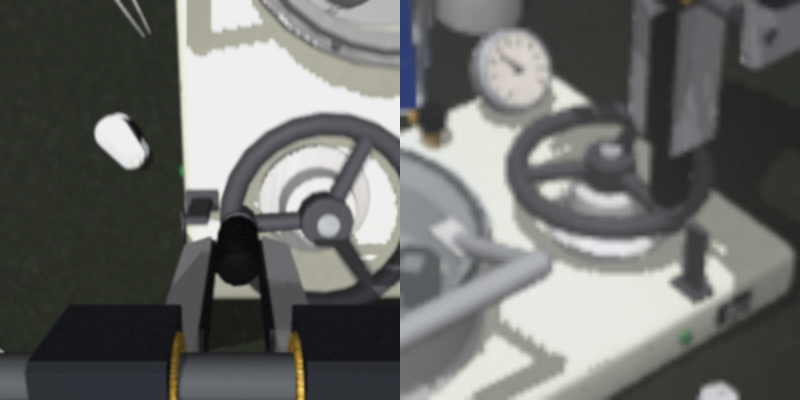

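The wrist crop shows hub (328,225), knob foot (237,215) and pointer (200,205) nearly in line. I'll check the angle numerically.

```bash
python3 - <<'E'
from h import *
pos,rot=[.48365,.20149,.10732],[-3.13156,.00786,1.65848]
def at(c,z):
    o,d=wray((100+c[0]*.75,60+c[1]*.75),pos,rot); return (o+d*(z-o[2])/d[2])[:2]
h=at((328,225),.088);k=at((237,216),.087);p=at((203,196),.082);p2=at((203,215),.045)
for n,v in (("knob",k),("ptr top",p),("ptr base",p2)): d=v-h;print(n,v.round(4),np.hypot(*d).round(4),np.degrees(np.arctan2(d[1],d[0])).round(1))
print(h)
E
```

```text
knob [0.483  0.2079] 0.0466 179.7
ptr top [0.4647 0.2154] 0.0654 173.1
ptr base [0.4632 0.1929] 0.068 -167.5
[0.5296022  0.20759482]
```

All estimates are within ±6° of the pointer and the tolerance is 11.5°. I'll hold, then release.

Emit:
step_arm(
  motion=[
    [1,[0,0,0],0],
    [1,[0,0,0],0],
    [1,[0,0,0],0],
    [1,[0,0,0],0],
    [1,[0,0,0],0],
  ],
)

```text
t: 6.47
position: [0.4835, 0.2045, 0.1073]
tool_rot: [-3.131, 0.01, 1.664]
force: [2.9, -0.1, 0.9]
width: 0.199
```

Emit:
step_arm(
  motion=[
    [-1,[0,0,0],0],
    [-1,[0,0,0],0],
    [-1,[0,0,0],0],
    [-1,[0,0,0],0],
    [-1,[0,0,0],0],
  ],
)

```text
t: 6.88
position: [0.4778, 0.2042, 0.1044]
tool_rot: [-3.116, 0.01, 1.663]
force: [0.5, -0.7, -0.0]
width: 0.514
```

Emit:
step_arm(
  motion=[
    [-1,[0,0,0.8],0],
    [-1,[0,0,1],0],
    [-1,[0,0,1],0],
    [-1,[0,0,0.5],0],
    [-1,[0,0,0],0],
  ],
)

```text
t: 7.3
position: [0.4718, 0.203, 0.202]
tool_rot: [-3.101, 0.011, 1.664]
force: [0.4, -0.2, 0.3]
width: 0.868
```

```bash
python3 - <<'E'
from h import *
import cv2
s=r.state();print(s["position"],s["tool_rot"],s["width"],s["force"])
cv2.imwrite("pics/w3.png",cv2.cvtColor(r.get_image("wrist"),cv2.COLOR_RGB2BGR))
E
```

```text
[0.47175521 0.20301382 0.20195186] [-3.10051465  0.01129264  1.66377809] 0.8675121795994561 [ 0.43790017 -0.23642087  0.34126936]
```

View pics/w3.png

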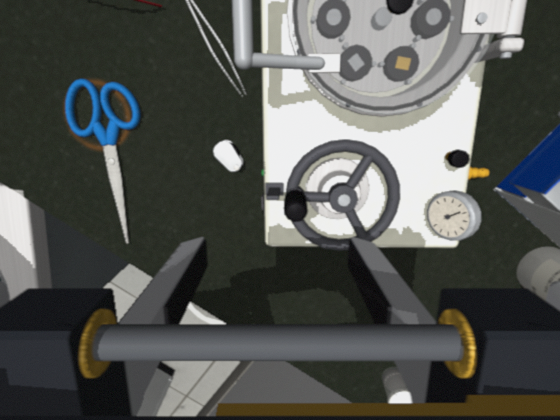

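The wheel is released with the knob top at about (295,206), hub at (344,199), pointer at (274,190), and the bar's right end at (243,58).

```bash
python3 - <<'E'
from h import *
pos,rot=[.47176,.20301,.20195],[-3.1005,.01129,1.66378]
def at(c,z):
    o,d=wray(c,pos,rot); return (o+d*(z-o[2])/d[2])
h=at((344,199),.085)[:2]
print(h)
for n,c,z in (("knobtop",(295,202),.134),("knob mid",(295,206),.120),("ptr",(274,187),.082)):
    d=at(c,z)[:2]-h;print(n,(d+h).round(4),np.hypot(*d).round(4),np.degrees(np.arctan2(d[1],d[0])).round(1))
print("barR end",at((243,60),.132))
E
```

```text
[0.53051724 0.20683866]
knobtop [0.4824 0.2119] 0.0484 174.0
knob mid [0.4833 0.2047] 0.0472 -177.4
ptr [0.4627 0.2111] 0.068 176.4
barR end [0.43279338 0.31528158 0.132     ]
```

Emit:
step_arm(
  motion=[
    [0,[-0.28,1,0],0],
    [0,[-0.28,1,0],0],
    [0,[-0.28,1,0],0],
    [0,[-0.28,1,0],0],
    [0,[-0.28,0.9,0],0],
  ],
)

```text
t: 7.77
position: [0.4268, 0.3478, 0.1926]
tool_rot: [-3.089, 0.019, 1.651]
force: [0.3, 1.7, 0.5]
width: 0.626
```

Emit:
step_arm(
  motion=[
    [0,[0,0.15,0],0],
    [0,[0,0,0],0],
  ],
)

```text
t: 7.93
position: [0.4227, 0.3561, 0.1877]
tool_rot: [-3.082, 0.02, 1.658]
force: [-0.4, -0.1, -1.3]
width: 0.512
```

```bash
python3 - <<'E'
from h import *
import cv2
s=r.state();print(s["position"],s["tool_rot"],s["width"],s["force"])
cv2.imwrite("pics/w4.png",cv2.cvtColor(r.get_image("wrist"),cv2.COLOR_RGB2BGR))
E
```

```text
[0.42268623 0.35611504 0.18774558] [-3.08158616  0.02047756  1.65847189] 0.5115294254706095 [-0.43759606 -0.09969563 -1.26640228]
```

View pics/w4.png

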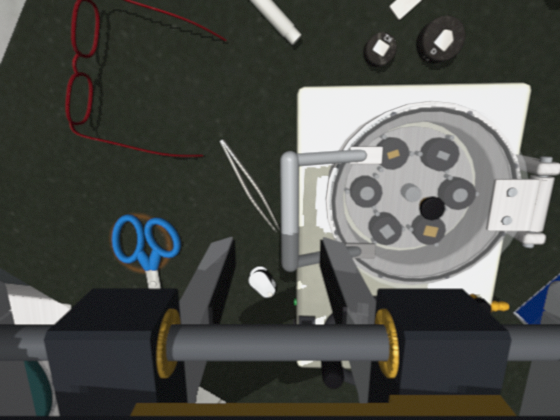

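The bar shows from (290,155) to (291,268), with the fingers straddling its line.

```bash
python3 - <<'E'
from h import *
pos,rot=np.array([.42269,.35612,.18775]),[-3.08159,.02048,1.65847]
z=R.from_euler("xyz",rot).as_matrix()[:,2];print("toolz",z.round(3))
b=[]
for c in ((290,156),(291,267)):
    o,d=wray(c,pos,rot);b.append(o+d*(.132-o[2])/d[2]);print(b[-1])
m=(b[0]+b[1])/2;print("mid",m,np.linalg.norm(b[0]-b[1]))
for mm in (m,np.array([.4295,.3565,.131])): print("TCP target",mm+.011*z,"delta units",((mm+.011*z-pos)/.03).round(2))
E
```

```text
toolz [-0.058 -0.026 -0.998]
[0.42461683 0.40273837 0.132     ]
[0.43426487 0.3121945  0.132     ]
mid [0.42944085 0.35746644 0.132     ] 0.0910564536955394
TCP target [0.42880344 0.35718468 0.1210221 ] delta units [ 0.2   0.04 -2.22]
TCP target [0.42886259 0.35621825 0.1200221 ] delta units [ 0.21  0.   -2.26]
```

Emit:
step_arm(
  motion=[
    [0,[0.22,0.02,-0.4],0],
    [0,[0.04,0,-0.6],0],
    [0,[0.04,0,-0.6],0],
  ],
)

```text
t: 8.23
position: [0.4352, 0.3544, 0.1397]
tool_rot: [-3.087, 0.019, 1.655]
force: [-0.2, -0.8, -0.4]
width: 0.499
```

Emit:
step_arm(
  motion=[
    [0,[-0.2,0.05,-0.45],0],
    [0,[-0.02,0.02,-0.15],0],
    [0,[0,0,0],0],
  ],
)

```text
t: 8.48
position: [0.4286, 0.3498, 0.1126]
tool_rot: [-3.078, 0.026, 1.648]
force: [0.5, 0.0, 0.6]
width: 0.499
```

Emit:
step_arm(
  motion=[
    [1,[0.02,0.2,0.25],0],
    [1,[0,0,0.05],0],
    [1,[0,0,0],0],
    [1,[0,0,0],0],
    [1,[0,0,0],0],
  ],
  force=30,
)

```text
t: 8.9
position: [0.4326, 0.355, 0.1247]
tool_rot: [-3.082, 0.025, 1.645]
force: [0.5, -0.2, -0.3]
width: 0.185
```

Emit:
step_arm(
  motion=[
    [1,[0,0,0],0],
    [1,[0,0,0],0],
  ],
)

```text
t: 9.07
position: [0.4333, 0.3554, 0.1262]
tool_rot: [-3.085, 0.024, 1.645]
force: [0.2, -0.4, 0.5]
width: 0.045
```

The width went past the bar's 14 mm, so the grasp missed or squeezed off it. Taking a look.

```bash
python3 - <<'E'
from h import *
import cv2
s=r.state();print(s["position"],s["tool_rot"],s["width"],s["force"])
w=cv2.cvtColor(r.get_image("wrist"),cv2.COLOR_RGB2BGR)[100:340,130:410]
t=cv2.cvtColor(r.get_image("scene"),cv2.COLOR_RGB2BGR)[160:300,180:320]
cv2.imwrite("pics/m2.png",np.hstack([cv2.resize(w,(400,400)),cv2.resize(t,(400,400))]))
E
```

```text
[0.43329838 0.35544761 0.12617346] [-3.08467968  0.02369472  1.64467464] 0.04548098176426946 [ 0.15146466 -0.35601153  0.50760044]
```

View pics/m2.png

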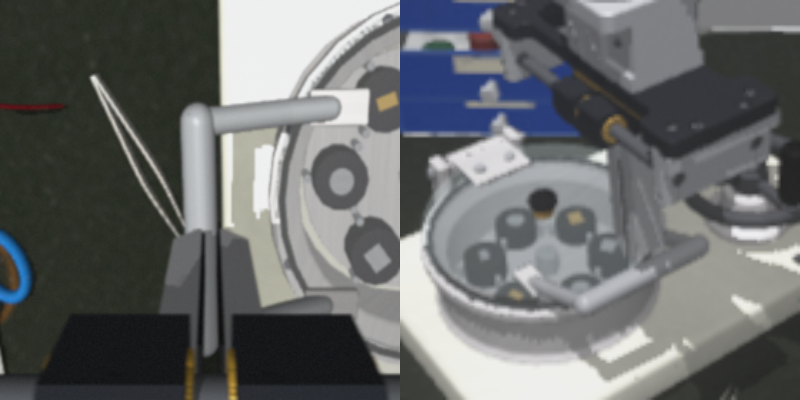

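Emit:
step_arm(
  motion=[
    [1,[0,0,0],0],
    [1,[0,0,0],0],
  ],
)

```text
t: 9.33
position: [0.433, 0.3555, 0.126]
tool_rot: [-3.084, 0.024, 1.645]
force: [-0.2, 0.5, 0.1]
width: 0.003
```

```bash
python3 - <<'E'
from h import *
ci=r.camera_info("wrist");H=np.linalg.inv(ci["hand_eye"])
for q in ((0,0,.008),(0,.0,-.011),(0,.01,.008),(.008,0,.008),(-.008,0,.008)):
    p=H@[*q,1];print(q,"px",(ci["cx"]-ci["fx"]*p[0]/p[2]).round(1),(ci["cy"]+ci["fy"]*p[1]/p[2]).round(1))
pos,rot=np.array([.4333,.35545,.12617]),[-3.08468,.02369,1.64467]
Hw=np.eye(4);Hw[:3,:3]=R.from_euler("xyz",rot).as_matrix();Hw[:3,3]=pos
for w in ((.4247,.3995,.130),(.4247,.3995,.110),(.4247,.3995,.150),(.4295,.3565,.130)):
    p=H@np.linalg.inv(Hw)@[*w,1];print(w,"px",(ci["cx"]-ci["fx"]*p[0]/p[2]).round(1),(ci["cy"]+ci["fy"]*p[1]/p[2]).round(1))
S=r.camera_info("scene")
for w in ((.4247,.3995,.130),(.4332,.3135,.130),pos+[0,0,-.008],pos+[0,0,.03]):
    p=np.array(S["view"])@[*w,1];px=(S["cx"]-S["fx"]*p[0]/p[2],S["cy"]+S["fy"]*p[1]/p[2]);print("scene crop m2",400+(px[0]-180)/140*400,(px[1]-160)/140*400)
print(r.state()["position"])
E
```

```text
(0, 0, 0.008) px 277.6 237.3
(0, 0.0, -0.011) px 277.7 248.4
(0, 0.01, 0.008) px 293.0 237.3
(0.008, 0, 0.008) px 277.6 225.6
(-0.008, 0, 0.008) px 277.6 248.8
(0.4247, 0.3995, 0.13) px 268.0 172.6
(0.4247, 0.3995, 0.11) px 270.7 166.8
(0.4247, 0.3995, 0.15) px 264.9 179.7
(0.4295, 0.3565, 0.13) px 271.3 242.0
scene crop m2 583.965782548237 301.99041013477313
scene crop m2 700.1133849984527 242.1663048664697
scene crop m2 641.9462900918874 280.6660855823215
scene crop m2 641.2132064127629 233.44798877825662
[0.43299095 0.35545013 0.12597405]
```

The jaws shut on nothing, so I'll probe gently downward with the fingers closed to find where the bar's top is.

Emit:
step_arm(
  motion=[
    [1,[0,0,-0.12],0],
    [1,[0,0,0],0],
  ],
)

```text
t: 9.5
position: [0.4329, 0.3554, 0.122]
tool_rot: [-3.084, 0.024, 1.645]
force: [0.2, -0.2, -0.5]
width: 0.003
```

Emit:
step_arm(
  motion=[
    [1,[0,0,-0.12],0],
    [1,[0,0,0],0],
  ],
)

```text
t: 9.67
position: [0.4336, 0.356, 0.1203]
tool_rot: [-3.087, 0.022, 1.645]
force: [-0.2, -0.2, 0.6]
width: 0.007
```

Emit:
step_arm(
  motion=[
    [1,[0,0,-0.12],0],
    [1,[0,0,0],0],
  ],
)

```text
t: 9.83
position: [0.4345, 0.3566, 0.1202]
tool_rot: [-3.091, 0.02, 1.645]
force: [1.1, -0.8, -0.7]
width: 0.002
```

Emit:
step_arm(
  motion=[
    [1,[0,0,-0.3],0],
    [1,[0,0,0],0],
  ],
)

```text
t: 10.0
position: [0.4392, 0.3587, 0.1174]
tool_rot: [-3.105, 0.014, 1.645]
force: [1.3, 0.6, -0.9]
width: 0.003
```

```bash
python3 - <<'E'
from h import *
import cv2
s=r.state();print(s["position"],s["tool_rot"],s["width"],s["force"])
w=cv2.cvtColor(r.get_image("wrist"),cv2.COLOR_RGB2BGR)[140:320,190:370]
t=cv2.cvtColor(r.get_image("scene"),cv2.COLOR_RGB2BGR)[220:290,225:295]
cv2.imwrite("pics/m3.png",np.hstack([cv2.resize(w,(400,400)),cv2.resize(t,(400,400),interpolation=cv2.INTER_CUBIC)]))
E
```

```text
[0.43919355 0.35866458 0.11736414] [-3.10493509  0.01424894  1.64454164] 0.003389863626614116 [ 1.34921984  0.59808875 -0.88749565]
```

View pics/m3.png

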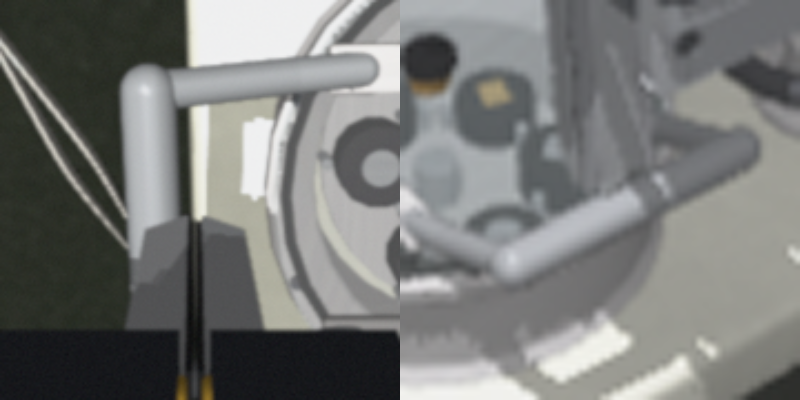

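The wrist view shows the bar centre about 12 mm in front of the closed fingers, and the scene view shows the bar hiding the tips. I'll test for contact by nudging −x.

Emit:
step_arm(
  motion=[
    [1,[-0.2,0,0],0],
    [1,[0,0,0],0],
  ],
)

```text
t: 10.27
position: [0.4385, 0.3585, 0.1172]
tool_rot: [-3.117, 0.014, 1.643]
force: [-0.4, -0.0, -0.2]
width: 0.006
```

```bash
python3 - <<'E'
from h import *
s=r.state();print(s["position"],s["tool_rot"],s["force"],s["moment"],s["effort"].round(1))
S=r.camera_info("scene")
for n,w in (("tip",(.4392,.3587,.1094)),("tip+20mm",(.4392,.3587,.1294)),("tip front",(.427,.3587,.1094)),("bar at y",(.4293,.3587,.132)),("barL",(.4247,.3995,.13)),("barR",(.4332,.3135,.13))):
    p=np.array(S["view"])@[*w,1];px=(S["cx"]-S["fx"]*p[0]/p[2],S["cy"]+S["fy"]*p[1]/p[2]);print(n,"m3",np.round([400+(px[0]-225)/70*400,(px[1]-220)/70*400]))
E
```

```text
[0.43851511 0.35854798 0.11719173] [-3.11680836  0.01443385  1.64257016] [-0.39087049 -0.04855304 -0.21791924] [ 0.01291661 -0.12019302 -0.05754188] [ -0.3 -36.7 -29.7  -0.1  -0.2   0. ]
tip m3 [608. 232.]
tip+20mm m3 [607. 184.]
tip front m3 [628. 256.]
bar at y m3 [624. 196.]
barL m3 [511. 261.]
barR m3 [743. 141.]
```

The pieces fit now. The probe stalled with the tips nominally at 0.112 and then slid behind the bar. The knob read only 18 mm, as if held near its rounded top, and the scene view puts the tips about 20 mm high. The fingers effectively reach about 25 mm less far down than reported, so I'll back off, reopen and grasp lower.

Emit:
step_arm(
  motion=[
    [1,[0.1,0,0.3],0],
    [0,[0,0,0.9],0],
    [0,[-0.2,0,0.2],0],
    [0,[0,0,0],0],
    [0,[0,0,0],0],
  ],
)

```text
t: 10.68
position: [0.4311, 0.3566, 0.1545]
tool_rot: [-3.103, 0.02, 1.643]
force: [0.0, 0.1, 0.6]
width: 0.25
```

Emit:
step_arm(
  motion=[
    [0,[0,0,0],0],
    [0,[0,0,0],0],
    [0,[0,0,0],0],
    [0,[0,0,0],0],
  ],
)

```text
t: 11.02
position: [0.4288, 0.3557, 0.1502]
tool_rot: [-3.096, 0.024, 1.644]
force: [0.1, -0.7, 0.9]
width: 0.493
```

Emit:
step_arm(
  motion=[
    [0,[0,0,-0.6],0],
    [0,[0,0,-0.5],0],
    [0,[0,0,-0.3],0],
  ],
)

```text
t: 11.27
position: [0.43, 0.3564, 0.1086]
tool_rot: [-3.1, 0.021, 1.644]
force: [-0.8, -0.5, -0.4]
width: 0.499
```

Emit:
step_arm(
  motion=[
    [0,[0,0,-0.25],0],
    [0,[0,0,-0.1],0],
  ],
)

```text
t: 11.43
position: [0.4288, 0.3556, 0.095]
tool_rot: [-3.096, 0.023, 1.644]
force: [-0.3, -1.1, 0.1]
width: 0.502
```

Emit:
step_arm(
  motion=[
    [1,[0,0,0.03],0],
    [1,[0,0,0],0],
    [1,[0,0,0],0],
    [1,[0,0,0],0],
  ],
)

```text
t: 11.77
position: [0.4288, 0.3556, 0.0959]
tool_rot: [-3.096, 0.024, 1.644]
force: [0.6, -0.8, -0.1]
width: 0.254
```

Emit:
step_arm(
  motion=[
    [1,[0,0,0],0],
    [1,[0,0,0],0],
    [1,[0,0,0],0],
  ],
)

```text
t: 12.02
position: [0.4278, 0.3557, 0.0967]
tool_rot: [-3.094, 0.023, 1.645]
force: [1.4, -0.8, -1.3]
width: 0.141
```

Width 0.141 matches the 14 mm bar, so it's gripped. Next the arc increments.

```bash
cat > lid.py <<'E'
import sys
from h import *
s=r.state();p=s["position"];p0=np.array([.4278,.3557,.0967]);u=np.array([.9956,.094,0])
def P(f): c,q=np.cos(f),np.sin(f); return p0+u*(-.207*c+.034*q+.207)+np.array([0,0,.207*q+.034*c-.034])
d=p-p0;f=np.arctan2(.034+d[2],.207-d@u)-np.arctan2(.034,.207)
rr=np.hypot(.034+d[2],.207-d@u);print("lid deg",np.degrees(f).round(2),"r",rr.round(4),"pos",p.round(4),"rot",s["tool_rot"].round(3),"F",s["force"].round(1),"w",s["width"].round(3))
c=p
for a in map(float,sys.argv[1:]): t=P(np.radians(a));print(a,((t-c)/.03).round(2));c=t
E
python3 lid.py 4 8 13 18 23
```

```text
Traceback (most recent call last):
  File "lid.py", line 6, in <module>
    rr=np.hypot(.034+d[2],.207-d@u);print("lid deg",np.degrees(f).round(2),"r",rr.round(4),"pos",p.round(4),"rot",s["tool_rot"].round(3),"F",s["force"].round(1),"w",s["width"].round(3))
                                                                                                                                                                     ^^^^^^^^^^^^^^^^
AttributeError: 'float' object has no attribute 'round'
```

```bash
sed -i 's/s\["width"\].round(3)/round(s["width"],3)/' lid.py; python3 lid.py 4 8 13 18 23
```

```text
lid deg -0.01 r 0.2098 pos [0.4278 0.3557 0.0967] rot [-3.094  0.023  1.645] F [ 1.4 -0.8 -1.3] w 0.141
4.0 [0.1  0.01 0.48]
8.0 [0.13 0.01 0.47]
13.0 [0.21 0.02 0.57]
18.0 [0.26 0.02 0.55]
23.0 [0.3  0.03 0.53]
```

Emit:
step_arm(
  motion=[
    [1,[0.1,0.01,0.48],0],
    [1,[0.13,0.01,0.47],0],
    [1,[0.21,0.02,0.57],0],
    [1,[0.26,0.02,0.55],0],
  ],
  force=40,
)

```text
t: 12.35
position: [0.4443, 0.3572, 0.153]
tool_rot: [-3.081, 0.026, 1.648]
force: [-2.6, 0.8, -2.4]
width: 0.138
```

```bash
python3 lid.py 22 27 32 37 42
```

```text
lid deg 16.04 r 0.2107 pos [0.4443 0.3572 0.153 ] rot [-3.081  0.026  1.648] F [-2.6  0.8 -2.4] w 0.138
22.0 [0.37 0.04 0.63]
27.0 [0.34 0.03 0.51]
32.0 [0.38 0.04 0.48]
37.0 [0.42 0.04 0.44]
42.0 [0.46 0.04 0.4 ]
```

Radius is consistent, width holds, and Fz is −2.4 N as expected for the lid's weight. Continuing.

Emit:
step_arm(
  motion=[
    [1,[0.35,0.04,0.6],0],
    [1,[0.34,0.03,0.51],0],
    [1,[0.38,0.04,0.48],0],
    [1,[0.42,0.04,0.44],0],
    [1,[0.46,0.04,0.4],0],
  ],
)

```text
t: 12.77
position: [0.497, 0.3624, 0.2261]
tool_rot: [-3.062, 0.029, 1.654]
force: [-3.7, 0.1, -0.8]
width: 0.137
```

```bash
python3 lid.py 46 50 54 57 59
```

```text
lid deg 40.61 r 0.2135 pos [0.497  0.3624 0.2261] rot [-3.062  0.029  1.654] F [-3.7  0.1 -0.8] w 0.137
46.0 [0.6  0.05 0.3 ]
50.0 [0.41 0.04 0.26]
54.0 [0.43 0.04 0.23]
57.0 [0.33 0.03 0.16]
59.0 [0.22 0.02 0.09]
```

Emit:
step_arm(
  motion=[
    [1,[0.55,0.05,0.3],0],
    [1,[0.41,0.04,0.26],0],
    [1,[0.43,0.04,0.23],0],
    [1,[0.33,0.03,0.16],0],
    [1,[0.22,0.02,0.09],0],
  ],
)

```text
t: 13.18
position: [0.5518, 0.3679, 0.2623]
tool_rot: [-3.049, 0.029, 1.658]
force: [-2.1, -1.1, -1.7]
width: 0.137
```

Emit:
step_arm(
  motion=[
    [1,[0,0,0],0],
    [1,[0,0,0],0],
  ],
)

```text
t: 13.35
position: [0.5528, 0.3679, 0.2625]
tool_rot: [-3.049, 0.029, 1.658]
force: [-1.6, -0.2, 0.9]
width: 0.14
```

```bash
python3 lid.py 60
```

```text
lid deg 58.5 r 0.2158 pos [0.5528 0.3679 0.2625] rot [-3.049  0.029  1.658] F [-1.6 -0.2  0.9] w 0.14
60.0 [ 0.25  0.01 -0.12]
```

Emit:
step_arm(
  motion=[
    [1,[0.12,0.01,0.03],0],
    [1,[0,0,0],0],
    [1,[0,0,0],0],
    [1,[0,0,0],0],
  ],
)

```text
t: 13.68
position: [0.5547, 0.3681, 0.2634]
tool_rot: [-3.047, 0.029, 1.659]
force: [-1.8, -0.1, -0.4]
width: 0.137
```

```bash
python3 lid.py 60; python3 - <<'E'
from h import *
import cv2
w=cv2.cvtColor(r.get_image("scene"),cv2.COLOR_RGB2BGR)[140:290,180:330]
t=cv2.cvtColor(r.get_image("top"),cv2.COLOR_RGB2BGR)[150:290,190:330]
cv2.imwrite("pics/m4.png",np.hstack([cv2.resize(w,(400,400),interpolation=cv2.INTER_CUBIC),cv2.resize(t,(400,400),interpolation=cv2.INTER_CUBIC)]))
S=r.camera_info("scene");h=np.array([.636,.376,.098]);ux=np.array([.9956,.094,0]);uy=np.array([-.094,.9956,0])
for a in (50,55,60,65,70):
  f=np.radians(a);o=[]
  for e in (.042,-.042):
    q=h+ux*(-.207*np.cos(f)+.034*np.sin(f))+np.array([0,0,.207*np.sin(f)+.034*np.cos(f)])+uy*e
    p=np.array(S["view"])@[*q,1];o.append(np.round([(S["cx"]-S["fx"]*p[0]/p[2]-180)/150*400,(S["cy"]+S["fy"]*p[1]/p[2]-140)/150*400]))
  print(a,*o)
E
```

```text
lid deg 59.07 r 0.2159 pos [0.5547 0.3681 0.2634] rot [-3.047  0.029  1.659] F [-1.8 -0.1 -0.4] w 0.137
60.0 [ 0.18  0.   -0.15]
50 [70. 61.] [186.  23.]
55 [55. 38.] [171.   1.]
60 [41. 17.] [156. -18.]
65 [26. -1.] [142. -35.]
70 [ 12. -18.] [127. -50.]
```

View pics/m4.png

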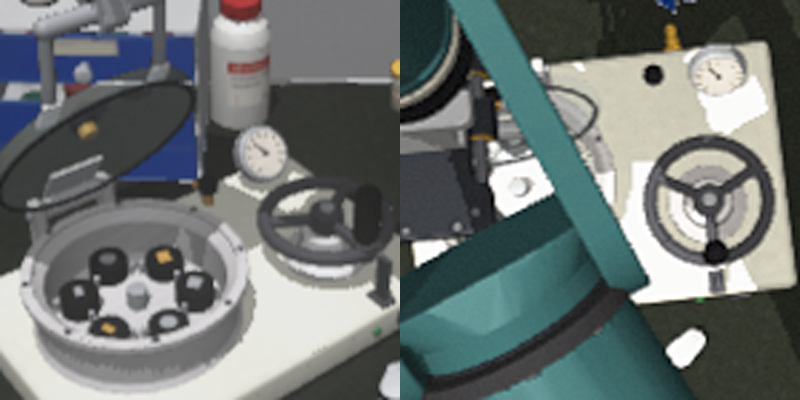

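The scene crop shows the lid up and the bar's left end at about (47,20). The prediction is (41,17) for 60° and (55,38) for 55°, so the lid is at about 59°. The top crop shows hub (709,200), knob (715,252) and pointer (717,280) in line. One more rest, then I hand in.

Emit:
step_arm(
  motion=[
    [1,[0.03,0,0.01],0],
    [1,[0,0,0],0],
    [1,[0,0,0],0],
    [1,[0,0,0],0],
    [1,[0,0,0],0],
  ],
)

```text
t: 14.2
position: [0.5551, 0.3681, 0.2635]
tool_rot: [-3.046, 0.03, 1.66]
force: [-1.8, -1.2, -0.3]
width: 0.137
```

```bash
python3 lid.py 60; python3 -c "
from bench import r;print(abs(r.state()['qvel']).max(),r.job_done())"
```

```text
lid deg 59.17 r 0.2158 pos [0.5551 0.3681 0.2635] rot [-3.046  0.03   1.66 ] F [-1.8 -1.2 -0.3] w 0.137
60.0 [ 0.17  0.   -0.15]
the job is handed in; nothing more can be done
0.0014830850000010307 None
```

I turned the handwheel clockwise about 410°: one whole turn from where it stood, then on to the index pointer. I released it, raised the lid by its bar to about 59°, and handed the job in at about 14 s while still holding it.

**Last checks**
- **Wheel:** in the last top view the hub, knob and pointer were in line within about 1°. Earlier wrist-camera estimates of the angle scattered by ±6°, all within tolerance.
- **Lid:** it stood at 59.2° by the arm's pose and at about 58–59° by the scene picture. The jaws were on the bar (width 0.137, about 13 mm) and the arm was at rest.
- **Bystanders:** the loupe showed no visible shift in that last picture; I did not check the other things again at the end.

**What disagreed**
- **First bar grasp:** the jaws shut on nothing, and the closed fingers pressed lightly on the bar while I probed for it. The fingers act about 25 mm higher than the stated tool frame suggests, so I lowered the tool and the second grasp held.
- **Lifting radius:** the radius worked out from the arm's pose came to 216 mm instead of 210 mm, partly because the tool tilted slightly during the lift.

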